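Set and start the orbital shaker by fingertip

ROBOT

A 7-joint arm with a two-finger parallel gripper is mounted at the origin on a cart in front of the work surface, level with it; the furniture and walls round the work are solid. World frame = base frame: x ahead of the robot, y to its left, z up, the work surface at z = 0. Lengths are in m, angles in rad, forces in N, time in s.
With the tool pointing down it reaches from about 0.425 to 0.925 m from the base axis. Payload 6.8 kg.
Tool frame: the origin (TCP) lies midway between the tips of the shut fingers; the grasp point (between the pads) lies 19 mm behind it; z points along the fingers, y is the line along which they close (so a half turn about z gives the same grasp; the last joint's range is limited). The gripper opens to 85 mm and grips with 20 to 120 N. Pads are 22 mm wide; open, the fingers measure 114 mm over their backs; the gripper's body (76 mm by 85 mm) begins 54 mm behind the grasp point. The pads swing forward as they close: fully open they stand 13 mm farther back than shut.
Start: joints at [1.199, 0.477, 0.022, 1.555, -0.011, 1.109, -0.083], TCP at [0.176, -0.652, 0.231] pointing down, gripper open.
Joint ranges: [-2.96, 2.96], [-0.34, 2.1], [-1.41, 1.46], [0.24, 2.44], [-1.37, 4.51], [0.17, 1.92], [-2.96, 2.96]. Speed limits (rad/s): [2.39, 2.39, 3.14, 3.14, 3.14, 3.14, 3.14].

INTERFACE

Orientations are given as a unit quaternion [w, x, y, z].
In Python, from station import * gives the robot as it stands.
- The arm moves only by the shell command python3 -m creep 'ROWS' [FORCE]. ROWS is JSON, a list of rows, each a list of 7 numbers: the gripper command: -1 is shut, 1 is fully open, values between are in proportion, then the shift along the world's x, y, z in mm, then the turn, a rotation vector about the world's x, y, z in rad. A call has 1 to 5 rows; each row shifts and turns the commanded pose from where the row before left it; what a row does not reach is not made up. A row lasts 1/8 s, in which the tool goes at most 62.5 mm and 10.7 degrees, less where a joint would pass 70% of its speed; a pose out of reach is approached as far as the arm can. A call is refused whole if a number of a shift passes 62.5 or a number of a turn 0.188, either way. A call with a gripper value outside its range is refused whole. The fingers move at their own pace and stop on an object; FORCE is the grip in N (left out, the last holds). Time passes only in rows, so rows that do not move let the fingers close. It gives the time, the measured TCP pose, the force, the opening and the grip force at its end, in the units of the state.
- get_obs(): the state, without advancing time (a new reading comes with each control period).
- read_camera(name): name is "scene" or "top" or "wrist"; returns (picture, depth): 400x640x3 uint8, red, green, blue; 400x640 float32, m along the optical axis (not along the pixel's ray), 0 where there is no reading.
- camera_params(name): a dict with "intrinsics" (3x3 intrinsics, pixels), "cam_to_world" (4x4, takes a point from camera to world coordinates); the wrist camera has in their place "mount" (4x4, takes a point from camera to tool coordinates, whose origin is the TCP and whose axes are the flange's). Camera axes: x right, y up, looking along -z (the intrinsics and any distortion apply to the point x, -y, -z); pixel columns grow to the right and rows downward; lengths in m; the calibration is good to about 2 mm. A picture is of the moment at which its call begins: read the wrist's pose just before it. camera_params takes no time and is no camera call.
- hand_in(): hands the job in; it is judged then, once.
The state is a dict: "t": time; "q": joint angles; "joint_vel": joint speeds; "joint_torque": joint torques, N m; "eef_pos": TCP position; "tool_rot": TCP orientation; "contact_force": force on the tool from outside, world axes, zero at the start; "torque": the same for the moment, N m; "gripper_width": opening from 0.0 (shut) to 1.0 (fully open); "grasp_force": force on a finger pad.
Only numpy, scipy, OpenCV 4.12 (cv2) and the standard library are available. Lean on these libraries where they do the work, as an engineer would, in place of code of your own. Each camera call takes 0.05 s, during which the arm holds its last target. There are 200 camera calls.

TASK

Start the orbital shaker for the two dishes standing on it: with the fingertips, push the pointer of the left dial (blue cap, speed) round to the fourth white dot after its red dot, and the pointer of the right dial (yellow cap, time) back to the second white dot after its red dot, each clicked home on its dot. Only then press the green start key between the dials fully down and let it come up again. Work gently, do not take a dial between the fingers, and leave the dishes, the tube and the tape where they are.

Things in the scene. Friction and masses are not known exactly. Their poses are not given: they have to be found in the camera images.
- shaker: white bench shaker, 250 mm deep (x), 240 wide (y), 78 high, fixed. Origin: centre of its underside; its x points away from the operator, y to his left, z up. The front 80 mm is a dark panel sloping down towards -x by 12 degrees (0.209 rad), its surface through (-83, 0, 50) mm. Behind, from x = -35 to 125 mm, a platform with its rubber top 78 mm above the worktop
- speed_dial: left dial (blue cap), black pointer knob 20 mm high. Origin: on its axis at the panel's surface; z out of the panel, y along the pointer. Hub 30 mm across (disc 39 mm below 8 mm height). Pointer: nose 10 mm wide, 5 to 20 mm above the panel, tip 34 mm from the axis. Seven dots at radius 42 mm, 30 degrees apart: red at the left, then six white clockwise over the far side to the right
- speed_dial_turn (a joint): angle of the speed dial, rad: 0 = pointer at the red dot (shaker's +y), growing clockwise seen from above, 0.524 a dot (fourth white dot 2.094; stops just past 0 and 3.14). It clicks: about 5 N sideways near the nose's tip takes it over the crest halfway to the next dot, then it snaps on to that dot by itself and stays. It may start balanced on a crest
- time_dial: right dial on the panel (yellow cap), the same knob, frame and dots as the left one
- time_dial_turn (a joint): angle of the time dial, rad, as for the speed dial: 0 = red dot at the left, growing clockwise, 0.524 a dot (second white dot 1.047), the same clicks
- start_key_top (a point): centre of the top face of the green round start key, 22 mm across, between the dials; it stands 7.5 mm above the panel. Axes as the panel: z out of it
- start_key_press (a joint): travel of the start key into the panel, m: 0 = up, 0.004 = fully down; it springs back; 1.3 N to start, 5 N fully down, rigid beyond
- dish_left: petri dish, 89 mm across, 15 mm high, loose on the left of the shaker's platform; origin: centre of its underside
- dish_right: petri dish, 89 mm across, 15 mm high, loose on the right of the platform; origin: centre of its underside
- tube: capped 50 ml tube with blue cap, 34 mm across, 114 mm tall, standing loose on the worktop to the right of the shaker; origin: centre of its underside
- tape: green roll of label tape, 78 mm across, 19 mm high, lying loose on the worktop to the right of the shaker; origin: centre of its underside
There are look-alikes about, which are no part of the job. Several things look just like the tube: the one meant starts farthest from the robot's base.

How it is judged:
On the way, in this order (a step that is already met when the one before it is completed fails the run):
1. both dials set: speed at its fourth white dot, time at its second, the start key not yet pressed (value of joint speed_dial_turn between 1.964 and 2.224 rad and value of joint time_dial_turn between 0.917 and 1.177 rad and value of joint start_key_press below 0.001 m), for 0.2 s.
2. the start key pressed down (value of joint start_key_press above 0.0034 m), for 0.05 s.
At the end, for the whole second after the job is handed in: the speed dial rests on its fourth white dot and the time dial on its second (each within 0.13 rad, about 7 degrees), the start key has come up, the dishes lie on the platform and the tube stands (value of joint speed_dial_turn between 1.964 and 2.224 rad and value of joint time_dial_turn between 0.917 and 1.177 rad and value of joint start_key_press below 0.0008 m and height (world z) of each of dish_left, dish_right above 0.072 m and angle between tube's own z axis and vertical below 0.1 rad); the robot touches nothing.
It fails at once if the start key is pressed while a dial is not on its dot (value of joint start_key_press above 0.002 m and (value of joint speed_dial_turn below 1.934 rad or value of joint speed_dial_turn above 2.254 rad or value of joint time_dial_turn below 0.887 rad or value of joint time_dial_turn above 1.207 rad)).
It fails at once if a dial is taken between the fingers (the point between the finger pads comes down over the knob) ((x of the grasp point in the frame of speed_dial between -0.009 and 0.009 m and y of the grasp point in the frame of speed_dial between -0.012 and 0.034 m and z of the grasp point in the frame of speed_dial below 0.033 m) or (x of the grasp point in the frame of time_dial between -0.009 and 0.009 m and y of the grasp point in the frame of time_dial between -0.012 and 0.034 m and z of the grasp point in the frame of time_dial below 0.033 m)).
It fails at once if a dial is gripped or forced (the fingers press on it with more than 20 N), or the shaker or its key is pressed with more than 50 N (contact force between the fingers and speed_dial above 20 N or contact force between the fingers and time_dial above 20 N or contact force between the fingers and shaker above 50 N).
It fails at once if a dish, the tube or the tape is shifted by more than 15 mm or lifted, or the tube is tipped (distance of any of dish_left, dish_right, tube, tape from where it was at the start of the episode above 0.015 m or angle between tube's own z axis and vertical above 0.35 rad).
It also fails if it takes over 64 s, if anything falls off the work surface, if the arm or the gripper's body presses on something with over 40 N, if the wrist force passes 120 N, or if a joint passes its speed limit or range.

## Working session

There is one attempt and no reset: what is moved stays moved. The work goes in short steps, Python scripts to look and compute and a shell command to move; the robot and the scene stay as the last step left them, time stands still between calls to the robot, and variables do not carry over. Pictures are saved under pics/ and viewed, at most 10 in all, crops included, and the job is handed in when it is done.

```bash
mkdir -p pics
python3 - <<'E'
from station import *
import cv2,numpy as np
o=get_obs();print(o['t'],o['eef_pos'],o['tool_rot'],o['gripper_width'])
for n in("scene","top"):
    p,d=read_camera(n);np.savez(f'{n}.npz',p=p,d=d);cv2.imwrite(f'pics/{n}0.png',p[:,:,::-1])
    c=camera_params(n);print(n,c)
print(camera_params("wrist"))
E
```

```text
0.0 [ 0.17585546 -0.65107633  0.23031512] [-8.94888565e-04  9.91307353e-01  1.31563265e-01 -1.95545863e-04] 0.9997504658597286
scene {'intrinsics': array([[409.2729923 ,   0.        , 323.71301059],
       [  0.        , 409.2729923 , 198.75587231],
       [  0.        ,   0.        ,   1.        ]]), 'cam_to_world': array([[-0.62138252,  0.35115463, -0.70041001, -0.05108076],
       [-0.78312317, -0.30634706,  0.54117426,  0.61832361],
       [-0.0245327 ,  0.88478354,  0.46535604,  0.46249594],
       [ 0.        ,  0.        ,  0.        ,  1.        ]])}
top {'intrinsics': array([[374.88942595,   0.        , 320.93450974],
       [  0.        , 374.88942595, 200.93277867],
       [  0.        ,   0.        ,   1.        ]]), 'cam_to_world': array([[ 0.14264721,  0.96743533, -0.20909486,  0.3481374 ],
       [-0.98976697,  0.14019976, -0.02655876,  0.15818315],
       [ 0.00362116,  0.21074372,  0.97753464,  0.91378909],
       [ 0.        ,  0.        ,  0.        ,  1.        ]])}
{'intrinsics': array([[325.44428102,   0.        , 319.56446979],
       [  0.        , 325.44428102, 201.98754646],
       [  0.        ,   0.        ,   1.        ]]), 'mount': array([[-2.83470658e-04,  9.46389985e-01,  3.23026185e-01,
         8.32990005e-02],
       [ 9.99999952e-01,  2.27289660e-04,  2.11642243e-04,
         8.76314601e-04],
       [ 1.26875587e-04,  3.23026229e-01, -9.46390004e-01,
        -1.43135677e-01],
       [ 0.00000000e+00,  0.00000000e+00,  0.00000000e+00,
         1.00000000e+00]])}
```

View pics/scene0.png

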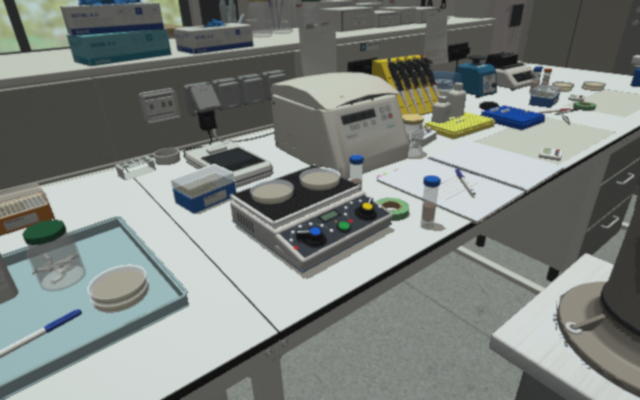

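View pics/top0.png

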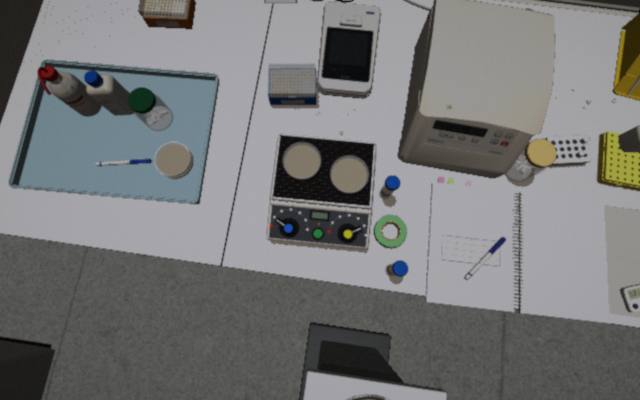

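The top view shows the shaker panel at about (318,228), the blue dial at (289,229), the yellow at (348,234) and the green key at (318,234). Tube candidates are (391,185), which is farthest and so the one meant, and (398,270), a look-alike. The tape is at (390,231) and the dishes at (301,160) and (349,174). Next is one close crop.

```bash
cat > h.py <<'E'
from station import *
import cv2,numpy as np
def world(n,u,v,d,c=None):
    c=camera_params(n);K=c['intrinsics'];T=c['cam_to_world']
    return (T@np.array([(u-K[0,2])/K[0,0]*d,-(v-K[1,2])/K[1,1]*d,-d,1]))[:3]
E
python3 - <<'E'
from h import *
z=np.load('top.npz');p,d=z['p'],z['d']
cv2.imwrite('pics/crop1.png',cv2.resize(p[195:255,260:380,::-1],None,fx=6.5,fy=6.5,interpolation=cv2.INTER_CUBIC))
for n,u,v in[('blue',289,229),('yel',348,234),('key',318,234),('dl',301,160),('dr',349,174),('tube',391,185),('tube2',398,270),('tapeR',405,235),('FL',270,245),('FR',368,249),('BL',279,136),('BR',376,143)]:
    print(n,world('top',u,v,np.median(d[v-1:v+2,u-1:u+2])).round(3))
E
```

```text
blue [0.454 0.244 0.068]
yel [0.462 0.11  0.068]
key [0.454 0.177 0.054]
dl [0.612 0.239 0.094]
dr [0.595 0.126 0.094]
tube [0.577 0.032 0.114]
tube2 [ 0.395 -0.001  0.115]
tapeR [ 0.486 -0.029  0.02 ]
FL [0.417 0.29  0.002]
FR [0.441 0.053 0.003]
BL [0.669 0.302 0.077]
BR [0.714 0.064 0.003]
```

View pics/crop1.png

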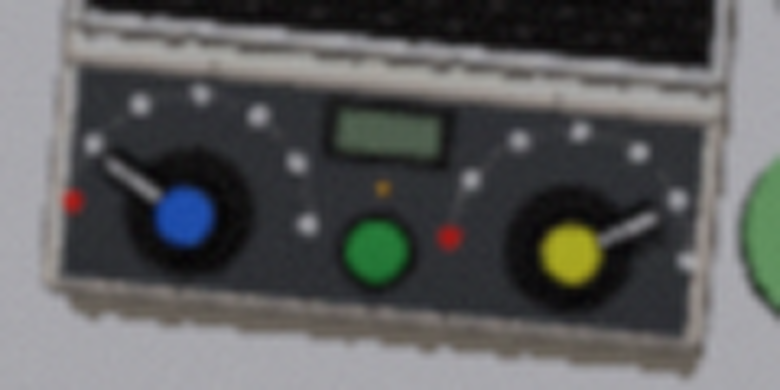

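The crop shows the speed pointer at its 1st white dot (33° from red) and the time pointer at its 5th (about 147°). Each has to move three dots. Next I fit the panel frame from the dots.

Run:
```python
from h import *
from scipy.optimize import least_squares
z=np.load('top.npz');p,d=z['p'],z['d']
L=np.array([(73,202),(94,144),(140,104),(200,94),(258,116),(297,162),(307,224)])
R=np.array([(450,238),(471,180),(519,140),(580,131),(639,152),(677,199),(687,262)])
c=camera_params('top');K=c['intrinsics'];T=c['cam_to_world']
px=lambda P:np.array(P)/6.5+np.array([260,195])+(0.5/6.5-0.5)
a=np.arange(7)*np.pi/6
def proj(X):
    q=(np.c_[X,np.ones(len(X))]@np.linalg.inv(T).T)[:,:3]
    return np.c_[K[0,0]*q[:,0]/-q[:,2]+K[0,2],K[1,1]*q[:,1]/q[:,2]+K[1,2]]
def frame(yaw):
    cy,sy=np.cos(yaw),np.sin(yaw);s,co=np.sin(.209),np.cos(.209)
    Rz=np.array([[cy,-sy,0],[sy,cy,0],[0,0,1]])
    return Rz@np.array([[co,0,-s],[0,1,0],[s,0,co]])
# unknown: mid x,y,z ; yaw; half spacing. z fixed by 0.050 at shaker x=-83 -> free z
obs=np.r_[px(L),px(R)]
def model(v):
    F=frame(v[3]);o=v[:3]
    return np.r_[[o+F@[.042*np.sin(t),s*v[4]+.042*np.cos(t),0] for s in(1,-1) for t in a]]
r=least_squares(lambda v:(proj(model(v))-obs).ravel(),[.455,.177,.05,.06,.067])
print(r.x.round(4),np.abs(r.fun).max())
# depth check of panel at dots
print([ (world('top',u,v,d[int(round(v)),int(round(u))])-m).round(3).tolist() for (u,v),m in zip(obs,model(r.x))][::4])
f=lambda v:proj(model(np.r_[v[:2],.050,v[2:]]))-obs
r2=least_squares(lambda v:f(v).ravel(),[.455,.177,.06,.067]);print('z=.05',r2.x.round(4),np.abs(r2.fun).max())
```

```text
[0.4625 0.1787 0.0576 0.0467 0.0673] 0.22239305295491363
[[0.001, 0.001, -0.009], [0.001, 0.001, -0.009], [0.001, 0.0, -0.009], [0.002, -0.001, -0.011]]
z=.05 [0.4637 0.1789 0.0467 0.0679] 0.3235046778439994
```

```bash
cat >> h.py <<'E'
from scipy.spatial.transform import Rotation as Rn
YAW=.047;M=np.array([.4637,.1789,.049]);H=.068
cy,sy=np.cos(YAW),np.sin(YAW);s_,c_=np.sin(.209),np.cos(.209)
F=np.array([[cy,-sy,0],[sy,cy,0],[0,0,1]])@np.array([[c_,0,-s_],[0,1,0],[s_,0,c_]])
def st():
    o=get_obs();q=o['tool_rot'];R=Rn.from_quat([q[1],q[2],q[3],q[0]]).as_matrix()
    return o,R
def tgt(dial,th,r,d,h):
    """d: offset against push direction; speed pushes cw, time pushes ccw"""
    s=1 if dial=='s' else -1;t=np.radians(th)
    x=r*np.sin(t)-s*d*np.cos(t);y=r*np.cos(t)+s*d*np.sin(t)
    P=M+F@[x/1e3,s*H+y/1e3,h/1e3]
    yx=np.pi/2+YAW-t if dial=='s' else YAW-t+3*np.pi/2   # tool x yaw
    return P,yx
def show(seq,cur=None):
    o,R=st();p=o['eef_pos'];yaw=np.arctan2(R[1,0],R[0,0])
    print('t',round(o['t'],2),'p',(p*1e3).round(1),'yaw',yaw.round(3),'zax',R[:,2].round(3),'F',np.round(o['contact_force'],1),'q',np.round(o['q'],2))
    for a in seq:
        P,y=tgt(*a);dy=(y-yaw+np.pi)%(2*np.pi)-np.pi
        print(a,'d mm',((P-p)*1e3).round(1),'dyaw',dy.round(3));p,yaw=P,y
E
python3 -m creep '[[-1,32,45,0,0,0,0.083],[-1,32,45,0,0,0,0.083],[-1,32,45,0,0,0,0.083],[-1,32,45,0,0,0,0.083],[-1,32,45,0,0,0,0.083]]' 20
python3 -m creep '[[-1,32,45,0,0,0,0.083],[-1,32,45,0,0,0,0.083],[-1,32,45,0,0,0,0.083],[-1,32,45,0,0,0,0.083],[-1,32,45,0,0,0,0.083]]'
python3 -c "
from h import *
show([('s',20,27,32,60)])"
```

```text
t: 0.72
eef_pos: [0.3367, -0.4249, 0.2311]
tool_rot: [-0.0, 0.943, 0.334, -0.0]
contact_force: [0.7, -0.3, 0.4]
gripper_width: 0.002
grasp_force: 0.0
t: 1.35
eef_pos: [0.4966, -0.2002, 0.2312]
tool_rot: [-0.0, 0.853, 0.521, -0.0]
contact_force: [-0.0, -0.3, 0.1]
gripper_width: -0.003
grasp_force: 0.0
t 1.35 p [ 496.6 -200.2  231.2] yaw 1.096 zax [-0. -0. -1.] F [-0.  -0.3  0.1] q [ 0.59  0.27 -0.38  1.87  0.12  1.02 -0.32]
('s', 20, 27, 32, 60) d mm [ -70.6  481.7 -127.8] dyaw 0.172
```

```bash
python3 -m creep '[[-1,-7,48,-5,0,0,0.02],[-1,-7,48,-5,0,0,0.02],[-1,-7,48,-5,0,0,0.02],[-1,-7,48,-5,0,0,0.02],[-1,-7,48,-5,0,0,0.02]]'
python3 -m creep '[[-1,-7,48,-5,0,0,0.02],[-1,-7,48,-5,0,0,0.02],[-1,-7,48,-5,0,0,0.02],[-1,-7,48,-5,0,0,0.02],[-1,-7,48,-5,0,0,0.02]]'
python3 -m creep '[[-1,0,0,0,0,0,0]]'
python3 - <<'E'
from h import *
show([('s',20,27,32,20),('s',20,27,32,11),('s',30,27,22,11)])
o,R=st();p,d=read_camera('wrist')
np.savez('w1.npz',p=p,d=d,R=R,t=o['eef_pos']);cv2.imwrite('pics/w1.png',p[:,:,::-1])
E
```

```text
t: 1.98
eef_pos: [0.4604, 0.0397, 0.206]
tool_rot: [0.0, 0.827, 0.562, -0.0]
contact_force: [-0.0, 0.0, 0.4]
gripper_width: -0.004
grasp_force: 0.0
t: 2.6
eef_pos: [0.4256, 0.2795, 0.1809]
tool_rot: [0.0, 0.798, 0.603, -0.0]
contact_force: [0.1, -0.2, -0.3]
gripper_width: -0.002
grasp_force: 0.0
t: 2.72
eef_pos: [0.4242, 0.2825, 0.1811]
tool_rot: [-0.001, 0.796, 0.605, 0.0]
contact_force: [-0.2, -0.7, -0.9]
gripper_width: 0.002
grasp_force: 0.0
t 2.73 p [424.2 282.5 181.1] yaw 1.301 zax [-0.001  0.002 -1.   ] F [-0.2 -0.7 -0.9] q [-0.14  0.34 -0.68  1.96  0.26  0.93 -1.22]
('s', 20, 27, 32, 20) d mm [  10.1   -0.5 -116.9] dyaw -0.032
('s', 20, 27, 32, 11) d mm [ 1.9  0.1 -8.8] dyaw 0.0
('s', 30, 27, 22, 11) d mm [15.  -1.2  3.2] dyaw -0.175
```

View pics/w1.png

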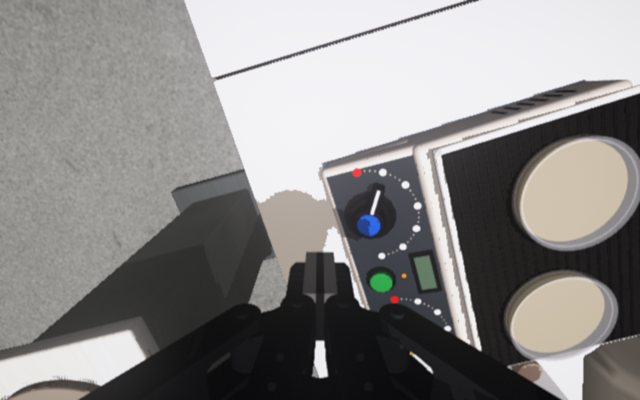

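The wrist view shows the blue dial at (369,225) with its pointer at about dot 1. Dots are at red (357,173), (383,173), (405,184), (417,206), (403,247) and (382,256). I'll check these against the model.

Run:
```python
from h import *
z=np.load('w1.npz');c=camera_params('wrist');K=c['intrinsics']
W=np.eye(4);W[:3,:3]=z['R'];W[:3,3]=z['t'];T=W@c['mount']
D={0:(357,173),1:(383,173),2:(405,184),3:(417,206),5:(403,247),6:(382,256)}
n=F[:,2]
for k,(u,v) in D.items():
    P=M+F@[.042*np.sin(k*np.pi/6),H+.042*np.cos(k*np.pi/6),0]
    ray=T[:3,:3]@[(u-K[0,2])/K[0,0],-(v-K[1,2])/K[1,1],-1];o=T[:3,3]
    X=o+ray*(n@(M-o))/(n@ray);d=z['d'][v,u];Y=o+ray*d
    print(k,((X-P)*1e3).round(1),'depthpt-model normal',((Y-P)@n*1e3).round(1))
```

```text
0 [ 1.2 -0.1  0.3] depthpt-model normal -0.1
1 [ 1.6 -0.2  0.3] depthpt-model normal 0.5
2 [1.5 0.9 0.3] depthpt-model normal -0.1
3 [ 1.2 -0.3  0.2] depthpt-model normal -0.1
5 [ 1.5 -1.   0.3] depthpt-model normal -0.5
6 [ 1.4 -0.8  0.3] depthpt-model normal -0.3
```

```bash
sed -i 's/M=np.array(\[.4637/M=np.array([.4647/' h.py
python3 -m creep '[[-1,6,0,-45,0,0,-0.03],[-1,6,0,-45,0,0,0],[-1,2,0,-25,0,0,0],[-1,0,0,-10,0,0,0],[-1,0,0,0,0,0,0]]'
python3 -c "
from h import *
show([('s',20,27,32,11),('s',25,27,24,11),('s',30,27,20,11),('s',40,27,20,11),('s',50,27,20,11)])"
```

```text
t: 3.4
eef_pos: [0.4401, 0.2775, 0.0563]
tool_rot: [0.0, 0.807, 0.59, -0.0]
contact_force: [0.2, -0.4, 0.4]
gripper_width: 0.004
grasp_force: 0.0
t 3.4 p [440.1 277.5  56.3] yaw 1.263 zax [-0.    -0.001 -1.   ] F [ 0.2 -0.4  0.4] q [-0.23  0.53 -0.56  2.03  0.44  0.7  -1.38]
('s', 20, 27, 32, 11) d mm [-3.   4.6 -0.8] dyaw 0.006
('s', 25, 27, 24, 11) d mm [10.3 -1.2  2.2] dyaw -0.087
('s', 30, 27, 20, 11) d mm [ 6.4 -0.9  1.4] dyaw -0.087
('s', 40, 27, 20, 11) d mm [5.7 0.4 1.2] dyaw -0.175
('s', 50, 27, 20, 11) d mm [ 5.7 -0.6  1.2] dyaw -0.175
```

```bash
python3 -m creep '[[-1,2,4,0,0,0,-0.06],[-1,4,0,1,0,0,-0.05],[-1,3,-1,1,0,0,-0.05],[-1,2,0,0,0,0,0],[-1,0,0,0,0,0,0]]'
python3 -c "
from h import *
show([('s',30,27,20,11),('s',40,27,20,11)])"
python3 -m creep '[[-1,2,0,0,0,0,0],[-1,2,0,0,0,0,0],[-1,0,0,0,0,0,0]]'
python3 -c "
from h import *
show([('s',30,27,20,11),('s',40,27,20,11)])"
```

```text
t: 4.03
eef_pos: [0.4513, 0.2812, 0.0584]
tool_rot: [0.0, 0.852, 0.524, 0.0]
contact_force: [0.2, -0.3, 0.8]
gripper_width: -0.003
grasp_force: 0.0
t 4.03 p [451.3 281.2  58.4] yaw 1.104 zax [ 0.  0. -1.] F [ 0.2 -0.3  0.8] q [-0.26  0.53 -0.53  2.    0.41  0.71 -1.5 ]
('s', 30, 27, 20, 11) d mm [ 2.7 -1.3  0.5] dyaw -0.01
('s', 40, 27, 20, 11) d mm [5.7 0.4 1.2] dyaw -0.175
t: 4.4
eef_pos: [0.4544, 0.2812, 0.0581]
tool_rot: [-0.0, 0.851, 0.524, -0.001]
contact_force: [-2.7, -0.5, 1.7]
gripper_width: 0.002
grasp_force: 1.3
t 4.4 p [454.4 281.2  58.1] yaw 1.104 zax [-0.001 -0.001 -1.   ] F [-2.7 -0.5  1.7] q [-0.25  0.54 -0.53  2.    0.41  0.71 -1.5 ]
('s', 30, 27, 20, 11) d mm [-0.4 -1.4  0.8] dyaw -0.01
('s', 40, 27, 20, 11) d mm [5.7 0.4 1.2] dyaw -0.175
```

```bash
python3 -c "
from h import *
show([('s',a,27,20,11) for a in range(35,121,5)])"
```

```text
t 4.4 p [454.4 281.2  58.1] yaw 1.104 zax [-0.001 -0.001 -1.   ] F [-2.7 -0.5  1.7] q [-0.25  0.54 -0.53  2.    0.41  0.71 -1.5 ]
('s', 35, 27, 20, 11) d mm [ 2.4 -1.   1.4] dyaw -0.097
('s', 40, 27, 20, 11) d mm [2.9 0.1 0.6] dyaw -0.087
('s', 45, 27, 20, 11) d mm [ 2.9 -0.2  0.6] dyaw -0.087
('s', 50, 27, 20, 11) d mm [ 2.8 -0.4  0.6] dyaw -0.087
('s', 55, 27, 20, 11) d mm [ 2.8 -0.7  0.6] dyaw -0.087
('s', 60, 27, 20, 11) d mm [ 2.7 -0.9  0.6] dyaw -0.087
('s', 65, 27, 20, 11) d mm [ 2.6 -1.2  0.5] dyaw -0.087
('s', 70, 27, 20, 11) d mm [ 2.5 -1.4  0.5] dyaw -0.087
('s', 75, 27, 20, 11) d mm [ 2.4 -1.6  0.5] dyaw -0.087
('s', 80, 27, 20, 11) d mm [ 2.3 -1.8  0.5] dyaw -0.087
('s', 85, 27, 20, 11) d mm [ 2.1 -2.   0.4] dyaw -0.087
('s', 90, 27, 20, 11) d mm [ 1.9 -2.2  0.4] dyaw -0.087
('s', 95, 27, 20, 11) d mm [ 1.7 -2.4  0.3] dyaw -0.087
('s', 100, 27, 20, 11) d mm [ 1.5 -2.5  0.3] dyaw -0.087
('s', 105, 27, 20, 11) d mm [ 1.3 -2.6  0.2] dyaw -0.087
('s', 110, 27, 20, 11) d mm [ 1.1 -2.7  0.2] dyaw -0.087
('s', 115, 27, 20, 11) d mm [ 0.8 -2.8  0.1] dyaw -0.087
('s', 120, 27, 20, 11) d mm [ 0.6 -2.9  0.1] dyaw -0.087
```

```bash
python3 -m creep '[[-1,2.5,-1,1.4,0,0,-0.09],[-1,2.9,0.1,0.6,0,0,-0.087],[-1,2.9,-0.2,0.6,0,0,-0.087]]'
python3 -m creep '[[-1,2.8,-0.4,0.6,0,0,-0.087],[-1,2.8,-0.7,0.6,0,0,-0.087]]'
python3 -m creep '[[-1,2.7,-0.9,0.6,0,0,-0.087]]'
python3 -c "
from h import *
show([('s',a,27,20,11) for a in (60,65,70)])"
```

```text
t: 4.78
eef_pos: [0.4622, 0.2809, 0.0606]
tool_rot: [-0.0, 0.913, 0.407, -0.001]
contact_force: [-1.3, 1.5, 0.7]
gripper_width: 0.002
grasp_force: 0.9
t: 5.03
eef_pos: [0.4693, 0.2793, 0.0621]
tool_rot: [-0.0, 0.946, 0.326, 0.0]
contact_force: [-0.6, 0.1, -1.2]
gripper_width: -0.0
grasp_force: 0.0
t: 5.15
eef_pos: [0.4721, 0.2783, 0.0628]
tool_rot: [-0.0, 0.959, 0.284, 0.0]
contact_force: [-1.0, 0.8, -0.7]
gripper_width: -0.003
grasp_force: 0.5
t 5.15 p [472.1 278.3  62.8] yaw 0.576 zax [ 0.001  0.    -1.   ] F [-1.   0.8 -0.7] q [-0.33  0.52 -0.4   1.97  0.3   0.7  -1.91]
('s', 60, 27, 20, 11) d mm [-1.2 -0.2 -0.2] dyaw -0.005
('s', 65, 27, 20, 11) d mm [ 2.6 -1.2  0.5] dyaw -0.087
('s', 70, 27, 20, 11) d mm [ 2.5 -1.4  0.5] dyaw -0.087
```

```bash
python3 -m creep '[[-1,1.6,-1.3,0.4,0,0,-0.09],[-1,2.4,-1.4,0.5,0,0,-0.087],[-1,2.4,-1.6,0.5,0,0,-0.087]]'
python3 -m creep '[[-1,2.3,-1.8,0.5,0,0,-0.087],[-1,2.1,-2,0.4,0,0,-0.087]]'
python3 -m creep '[[-1,1.8,-2.2,0.4,0,0,-0.087]]'
python3 -c "
from h import *
show([('s',a,27,20,11) for a in (90,95,100)])"
```

```text
t: 5.52
eef_pos: [0.4775, 0.2762, 0.0642]
tool_rot: [-0.001, 0.988, 0.156, 0.0]
contact_force: [-1.9, 4.7, -0.5]
gripper_width: -0.004
grasp_force: 1.7
t: 5.78
eef_pos: [0.4828, 0.2706, 0.0651]
tool_rot: [-0.0, 0.998, 0.069, 0.0]
contact_force: [0.2, 0.0, 0.4]
gripper_width: -0.001
grasp_force: 0.0
t: 5.9
eef_pos: [0.4846, 0.268, 0.0655]
tool_rot: [-0.0, 1.0, 0.026, 0.0]
contact_force: [0.6, -1.7, -0.3]
gripper_width: -0.003
grasp_force: 0.0
t 5.9 p [484.6 268.   65.5] yaw 0.051 zax [ 0.001  0.    -1.   ] F [ 0.6 -1.7 -0.3] q [-0.41  0.51 -0.27  1.96  0.2   0.69 -2.32]
('s', 90, 27, 20, 11) d mm [ 0.  -0.1 -0.1] dyaw -0.004
('s', 95, 27, 20, 11) d mm [ 1.7 -2.4  0.3] dyaw -0.087
('s', 100, 27, 20, 11) d mm [ 1.5 -2.5  0.3] dyaw -0.087
```

```bash
python3 -m creep '[[-1,1.7,-2.4,0.3,0,0,-0.087],[-1,1.5,-2.5,0.3,0,0,-0.087]]'
python3 -m creep '[[-1,0.9,-1.8,0.2,0,0,-0.05]]'
python3 -m creep '[[-1,0.5,-1,0.1,0,0,-0.04]]'
python3 -c "
from h import *
show([('s',a,27,20,11) for a in (105,110,)])"
```

```text
t: 6.15
eef_pos: [0.4877, 0.2648, 0.0663]
tool_rot: [-0.001, 0.998, -0.061, 0.001]
contact_force: [-2.1, 5.3, -1.7]
gripper_width: 0.001
grasp_force: 2.4
t: 6.28
eef_pos: [0.4886, 0.264, 0.0666]
tool_rot: [-0.002, 0.996, -0.085, 0.001]
contact_force: [-1.5, 5.7, -0.6]
gripper_width: -0.0
grasp_force: 2.5
t: 6.4
eef_pos: [0.4892, 0.2628, 0.0668]
tool_rot: [-0.002, 0.994, -0.105, 0.001]
contact_force: [-0.5, 4.3, -1.5]
gripper_width: -0.004
grasp_force: 1.9
t 6.4 p [489.2 262.8  66.8] yaw -0.21 zax [ 0.002  0.004 -1.   ] F [-0.5  4.3 -1.5] q [-0.45  0.5  -0.2   1.97  0.15  0.68 -2.52]
('s', 105, 27, 20, 11) d mm [-0.1 -2.4 -0.6] dyaw -0.005
('s', 110, 27, 20, 11) d mm [ 1.1 -2.7  0.2] dyaw -0.087
```

```bash
python3 -m creep '[[-1,0,-1,0,0,0,0]]'
python3 -m creep '[[-1,0,-1,0,0,0,0]]'
python3 -c "
from h import *
show([('s',a,27,20,11) for a in (105,110,)])"
```

```text
t: 6.52
eef_pos: [0.4892, 0.2611, 0.0667]
tool_rot: [-0.001, 0.995, -0.104, 0.001]
contact_force: [0.3, 3.6, -0.7]
gripper_width: 0.002
grasp_force: 1.8
t: 6.65
eef_pos: [0.4892, 0.2586, 0.0665]
tool_rot: [-0.0, 0.995, -0.104, 0.0]
contact_force: [1.3, 2.1, -0.2]
gripper_width: -0.0
grasp_force: 1.0
t 6.65 p [489.2 258.6  66.5] yaw -0.209 zax [ 0.001  0.001 -1.   ] F [ 1.3  2.1 -0.2] q [-0.44  0.5  -0.2   1.97  0.15  0.68 -2.51]
('s', 105, 27, 20, 11) d mm [-0.   1.8 -0.2] dyaw -0.006
('s', 110, 27, 20, 11) d mm [ 1.1 -2.7  0.2] dyaw -0.087
```

```bash
python3 -m creep '[[-1,0,0,0,0,0,0],[-1,0,0,0,0,0,0]]'
python3 -m creep '[[-1,0,4,0,0,0,0],[-1,0,6,0,0,0,0],[-1,0,0,30,0,0,0],[-1,0,0,50,0,0,0],[-1,-20,0,40,0,0,0]]'
python3 - <<'E'
from h import *
p,d=read_camera('top')
cv2.imwrite('pics/t2.png',cv2.resize(p[195:255,260:380,::-1],None,fx=6.5,fy=6.5,interpolation=cv2.INTER_CUBIC))
show([('t',160,27,32,80)])
E
```

```text
t: 6.9
eef_pos: [0.4886, 0.257, 0.066]
tool_rot: [0.001, 0.994, -0.105, -0.0]
contact_force: [0.4, -0.0, 0.0]
gripper_width: 0.002
grasp_force: 0.0
t: 7.52
eef_pos: [0.4699, 0.2688, 0.1882]
tool_rot: [-0.001, 0.994, -0.105, 0.001]
contact_force: [0.3, 1.4, 0.8]
gripper_width: -0.002
grasp_force: 0.0
t 7.58 p [468.5 270.8 192.9] yaw -0.209 zax [ 0.005  0.004 -1.   ] F [-1.8  0.1  2.5] q [-0.44  0.31 -0.24  1.91  0.09  0.93 -2.5 ]
('t', 160, 27, 32, 80) d mm [ -35.9 -197.8  -69.9] dyaw 2.176
```

View pics/t2.png

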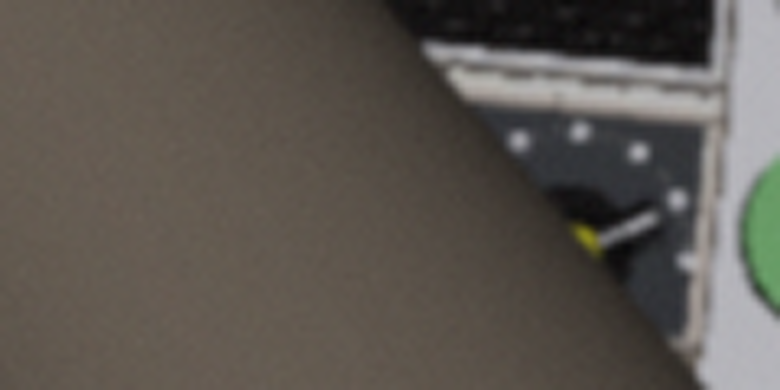

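```bash
python3 -m creep '[[-1,-3,-16,-3,0,0,0.181],[-1,-3,-16,-3,0,0,0.181],[-1,-3,-16,-3,0,0,0.181],[-1,-3,-16,-3,0,0,0.181],[-1,-3,-16,-3,0,0,0.181]]'
python3 -m creep '[[-1,-3,-16,-3,0,0,0.181],[-1,-3,-16,-3,0,0,0.181],[-1,-3,-16,-3,0,0,0.181],[-1,-3,-16,-3,0,0,0.181],[-1,-3,-16,-3,0,0,0.181]]'
python3 -m creep '[[-1,-3,-16,-3,0,0,0.181],[-1,-3,-16,-3,0,0,0.181],[-1,0,0,0,0,0,0]]'
python3 - <<'E'
from h import *
show([('t',160,27,32,11)])
o,R=st();p,d=read_camera('wrist')
np.savez('w2.npz',p=p,d=d,R=R,t=o['eef_pos']);cv2.imwrite('pics/w2.png',p[:,:,::-1])
E
```

```text
t: 8.2
eef_pos: [0.4536, 0.1881, 0.1711]
tool_rot: [0.0, 0.939, 0.344, -0.0]
contact_force: [-0.2, 0.6, -0.2]
gripper_width: 0.002
grasp_force: 0.0
t: 8.82
eef_pos: [0.4387, 0.1081, 0.1561]
tool_rot: [-0.0, 0.694, 0.72, 0.0]
contact_force: [-0.1, -0.3, -0.4]
gripper_width: -0.001
grasp_force: 0.0
t: 9.2
eef_pos: [0.4324, 0.0754, 0.15]
tool_rot: [-0.0, 0.558, 0.83, -0.0]
contact_force: [0.0, 0.3, -0.4]
gripper_width: -0.001
grasp_force: 0.0
t 9.2 p [432.4  75.4 150. ] yaw 1.958 zax [-0.001 -0.    -1.   ] F [ 0.   0.3 -0.4] q [ 0.18  0.25 -0.55  2.15  0.18  0.79 -0.1 ]
('t', 160, 27, 32, 11) d mm [ 14.5  -1.8 -94.5] dyaw 0.009
```

View pics/w2.png

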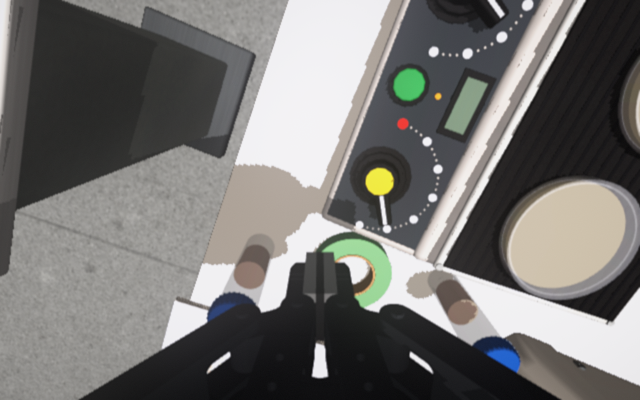

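The wrist view shows the yellow dial at (379,181) with its pointer on dot 5 (387,229). The blue dial's pointer at (497,10) heads for dot 4 (501,37), and I'll confirm that later. Now I descend beside the time dial's nose.

```bash
python3 -m creep '[[-1,7,-1,-40,0,0,0],[-1,5,-1,-35,0,0,0],[-1,2,0,-19,0,0,0],[-1,0,0,0,0,0,0]]'
python3 -c "
from h import *
show([('t',160,27,32,11)]+[('t',a,27,20,11) for a in range(150,59,-5)])"
```

```text
t: 9.75
eef_pos: [0.4462, 0.0753, 0.0554]
tool_rot: [-0.001, 0.557, 0.831, -0.001]
contact_force: [-0.5, 0.3, 0.4]
gripper_width: -0.0
grasp_force: 0.0
t 9.75 p [446.2  75.3  55.4] yaw 1.96 zax [-0.002  0.    -1.   ] F [-0.5  0.3  0.4] q [ 0.1   0.43 -0.47  2.19  0.34  0.6  -0.24]
('t', 160, 27, 32, 11) d mm [ 0.8 -1.7  0.1] dyaw 0.006
('t', 150, 27, 20, 11) d mm [16.5  3.7  3.5] dyaw 0.175
('t', 145, 27, 20, 11) d mm [ 2.9 -0.1  0.6] dyaw 0.087
('t', 140, 27, 20, 11) d mm [2.9 0.2 0.6] dyaw 0.087
('t', 135, 27, 20, 11) d mm [2.8 0.4 0.6] dyaw 0.087
('t', 130, 27, 20, 11) d mm [2.8 0.7 0.6] dyaw 0.087
('t', 125, 27, 20, 11) d mm [2.7 0.9 0.6] dyaw 0.087
('t', 120, 27, 20, 11) d mm [2.6 1.2 0.6] dyaw 0.087
('t', 115, 27, 20, 11) d mm [2.5 1.4 0.5] dyaw 0.087
('t', 110, 27, 20, 11) d mm [2.4 1.6 0.5] dyaw 0.087
('t', 105, 27, 20, 11) d mm [2.2 1.8 0.5] dyaw 0.087
('t', 100, 27, 20, 11) d mm [2.1 2.  0.5] dyaw 0.087
('t', 95, 27, 20, 11) d mm [1.9 2.2 0.4] dyaw 0.087
('t', 90, 27, 20, 11) d mm [1.7 2.4 0.4] dyaw 0.087
('t', 85, 27, 20, 11) d mm [1.5 2.5 0.3] dyaw 0.087
('t', 80, 27, 20, 11) d mm [1.3 2.6 0.3] dyaw 0.087
('t', 75, 27, 20, 11) d mm [1.  2.7 0.2] dyaw 0.087
('t', 70, 27, 20, 11) d mm [0.8 2.8 0.2] dyaw 0.087
('t', 65, 27, 20, 11) d mm [0.6 2.9 0.1] dyaw 0.087
('t', 60, 27, 20, 11) d mm [0.3 2.9 0.1] dyaw 0.087
```

```bash
python3 -m creep '[[-1,5,0,1,0,0,0.06],[-1,5,1,1.2,0,0,0.06],[-1,4,0.5,1,0,0,0.06],[-1,3,0.5,0.5,0,0,0],[-1,2,0,0.4,0,0,0.05]]'
python3 -m creep '[[-1,2.9,0,0.6,0,0,0.087],[-1,2.9,0.2,0.6,0,0,0.087]]'
python3 -m creep '[[-1,2.8,0.4,0.6,0,0,0.087]]'
python3 -m creep '[[-1,2.8,0.7,0.6,0,0,0.087],[-1,2.7,0.9,0.6,0,0,0.087]]'
python3 -c "
from h import *
show([('t',a,27,20,11) for a in (125,120,115)])"
```

```text
t: 10.38
eef_pos: [0.466, 0.0767, 0.0611]
tool_rot: [0.0, 0.458, 0.889, 0.0]
contact_force: [-2.4, -0.4, 0.5]
gripper_width: 0.001
grasp_force: 0.9
t: 10.62
eef_pos: [0.469, 0.0758, 0.0614]
tool_rot: [-0.002, 0.378, 0.926, -0.002]
contact_force: [-6.7, -2.0, 0.1]
gripper_width: -0.002
grasp_force: 2.7
t: 10.75
eef_pos: [0.472, 0.0762, 0.062]
tool_rot: [-0.002, 0.337, 0.941, -0.002]
contact_force: [-5.0, -1.0, 1.9]
gripper_width: 0.002
grasp_force: 1.8
t: 11.0
eef_pos: [0.48, 0.0787, 0.064]
tool_rot: [0.0, 0.254, 0.967, -0.0]
contact_force: [-0.2, -0.1, -0.3]
gripper_width: -0.001
grasp_force: 0.0
t 11.0 p [480.   78.7  64. ] yaw 2.627 zax [ 0. -0. -1.] F [-0.2 -0.1 -0.3] q [ 0.23  0.49 -0.63  2.1   0.46  0.69  0.35]
('t', 125, 27, 20, 11) d mm [-2.5  0.9 -2. ] dyaw -0.049
('t', 120, 27, 20, 11) d mm [2.6 1.2 0.6] dyaw 0.087
('t', 115, 27, 20, 11) d mm [2.5 1.4 0.5] dyaw 0.087
```

```bash
python3 -m creep '[[-1,1.1,2.2,-1,0,0,0.06],[-1,2,1.4,0,0,0,0.087],[-1,2.3,1.6,0.3,0,0,0.087]]'
python3 -m creep '[[-1,2.2,1.8,0.5,0,0,0.087],[-1,2.1,2,0.5,0,0,0.08]]'
python3 -m creep '[[-1,1.9,2.2,0.4,0,0,0.08]]'
python3 -c "
from h import *
show([('t',a,27,20,11) for a in (95,90,85)])"
```

```text
t: 11.38
eef_pos: [0.4846, 0.0824, 0.0629]
tool_rot: [-0.001, 0.14, 0.99, -0.001]
contact_force: [-3.0, -5.1, 1.4]
gripper_width: 0.002
grasp_force: 2.7
t: 11.62
eef_pos: [0.4887, 0.0856, 0.0637]
tool_rot: [-0.001, 0.057, 0.998, -0.002]
contact_force: [-1.4, -3.4, -0.9]
gripper_width: -0.001
grasp_force: 1.3
t: 11.75
eef_pos: [0.4914, 0.0889, 0.0644]
tool_rot: [-0.0, 0.017, 1.0, -0.001]
contact_force: [0.0, -0.4, -0.2]
gripper_width: -0.004
grasp_force: 0.3
t 11.75 p [491.4  88.9  64.4] yaw 3.107 zax [-0.    -0.002 -1.   ] F [ 0.  -0.4 -0.2] q [ 0.29  0.54 -0.74  2.06  0.54  0.74  0.74]
('t', 95, 27, 20, 11) d mm [-0.1  0.9  0.6] dyaw -0.006
('t', 90, 27, 20, 11) d mm [1.7 2.4 0.4] dyaw 0.087
('t', 85, 27, 20, 11) d mm [1.5 2.5 0.3] dyaw 0.087
```

```bash
python3 -m creep '[[-1,1.6,3,0.7,0,0,0.087],[-1,1.5,2.5,0.3,0,0,0.087],[-1,1.3,2.6,0.3,0,0,0.087]]'
python3 -m creep '[[-1,0.9,1.8,0.2,0,0,0.06]]'
python3 -m creep '[[-1,0.4,1,0.1,0,0,0.03]]'
python3 -c "
from h import *
show([('t',a,27,20,11) for a in (80,75,70)])"
```

```text
t: 12.12
eef_pos: [0.4961, 0.0973, 0.0659]
tool_rot: [0.0, -0.113, 0.994, -0.001]
contact_force: [0.1, -3.2, -0.6]
gripper_width: -0.001
grasp_force: 1.6
t: 12.25
eef_pos: [0.4969, 0.098, 0.0659]
tool_rot: [-0.0, -0.142, 0.99, -0.001]
contact_force: [0.3, -5.5, -0.2]
gripper_width: 0.003
grasp_force: 2.3
t: 12.38
eef_pos: [0.4973, 0.0987, 0.0659]
tool_rot: [-0.001, -0.157, 0.988, -0.002]
contact_force: [-0.1, -4.7, -0.0]
gripper_width: 0.002
grasp_force: 2.3
t 12.38 p [497.3  98.7  65.9] yaw -2.827 zax [-0.001 -0.003 -1.   ] F [-0.1 -4.7 -0. ] q [ 0.33  0.58 -0.82  2.04  0.61  0.78  1.03]
('t', 80, 27, 20, 11) d mm [-1.6 -1.5  0.1] dyaw -0.093
('t', 75, 27, 20, 11) d mm [1.  2.7 0.2] dyaw 0.087
('t', 70, 27, 20, 11) d mm [0.8 2.8 0.2] dyaw 0.087
```

```bash
python3 -m creep '[[-1,0,1,0,0,0,0]]'
python3 -m creep '[[-1,0,1,0,0,0,0]]'
python3 -m creep '[[-1,0,1,0,0,0,0]]'
python3 -m creep '[[-1,0,0,0,0,0,0],[-1,0,0,0,0,0,0]]'
```

```text
t: 12.5
eef_pos: [0.4973, 0.0997, 0.0659]
tool_rot: [-0.001, -0.156, 0.988, -0.001]
contact_force: [0.1, -4.4, -0.3]
gripper_width: -0.002
grasp_force: 2.0
t: 12.62
eef_pos: [0.4973, 0.1014, 0.0659]
tool_rot: [-0.0, -0.157, 0.988, -0.001]
contact_force: [-0.1, -4.4, -0.3]
gripper_width: -0.001
grasp_force: 1.7
t: 12.75
eef_pos: [0.4973, 0.1035, 0.0659]
tool_rot: [0.0, -0.157, 0.988, -0.0]
contact_force: [0.6, -2.6, 0.4]
gripper_width: -0.0
grasp_force: 0.9
t: 13.0
eef_pos: [0.4974, 0.1046, 0.066]
tool_rot: [0.0, -0.158, 0.987, 0.001]
contact_force: [-0.8, 0.0, 0.4]
gripper_width: -0.001
grasp_force: 0.0
```

```bash
python3 -m creep '[[-1,0,-4,0,0,0,0],[-1,0,-6,0,0,0,0],[-1,0,0,30,0,0,0],[-1,0,0,50,0,0,-0.187],[-1,-8,2,40,0,0,-0.187]]'
python3 -m creep '[[-1,-8,2,10,0,0,-0.187],[-1,-8,2,10,0,0,-0.187],[-1,-8,2,10,0,0,-0.187],[-1,-8,2,0,0,0,-0.187],[-1,-8,2,0,0,0,-0.187]]'
python3 -m creep '[[-1,0,0,0,0,0,-0.187],[-1,0,0,0,0,0,0]]'
python3 - <<'E'
from h import *
show([])
o,R=st();p,d=read_camera('wrist')
np.savez('w3.npz',p=p,d=d,R=R,t=o['eef_pos']);cv2.imwrite('pics/w3.png',p[:,:,::-1])
E
```

```text
t: 13.62
eef_pos: [0.4897, 0.0952, 0.1873]
tool_rot: [0.0, 0.032, 0.999, 0.001]
contact_force: [0.7, -0.3, 0.1]
gripper_width: -0.001
grasp_force: 0.0
t: 14.25
eef_pos: [0.4489, 0.1052, 0.2159]
tool_rot: [0.0, 0.479, 0.878, 0.0]
contact_force: [-0.5, -0.0, 0.4]
gripper_width: 0.001
grasp_force: 0.0
t: 14.5
eef_pos: [0.4491, 0.1053, 0.2158]
tool_rot: [0.0, 0.555, 0.832, -0.0]
contact_force: [0.2, 0.7, -1.0]
gripper_width: -0.001
grasp_force: 0.0
t 14.5 p [449.1 105.3 215.8] yaw 1.964 zax [ 0. -0. -1.] F [ 0.2  0.7 -1. ] q [ 0.28  0.21 -0.72  2.03  0.17  0.96 -0.13]
```

View pics/w3.png

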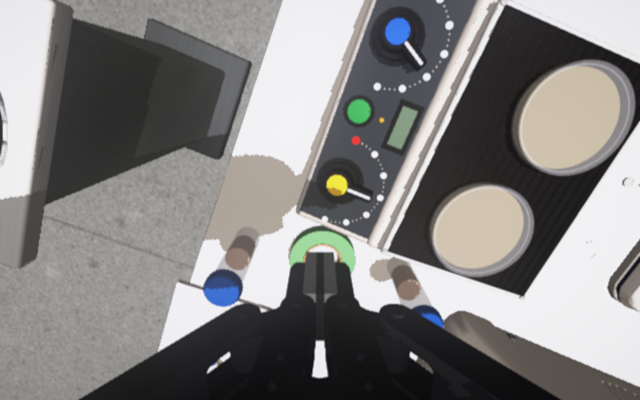

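The picture shows the speed pointer (403,42)→(424,66) toward dot 4 (427,77). The time pointer (345,188)→(369,197) seems to head for dot 3 (380,198), so it may be one dot short. I'll compute the angles and the key position.

Run:
```python
from h import *
z=np.load('w3.npz');c=camera_params('wrist');K=c['intrinsics']
W=np.eye(4);W[:3,:3]=z['R'];W[:3,3]=z['t'];T=W@c['mount'];n=F[:,2]
def pl(u,v,h):
    o=T[:3,3];ray=T[:3,:3]@[(u-K[0,2])/K[0,0],-(v-K[1,2])/K[1,1],-1]
    X=o+ray*(n@(M+n*h-o))/(n@ray);return F.T@(X-M)*1e3
for nm,h,u,v in [('key',.0075,358,111),('red',0,356,140),('d3',0,380,198),('d6',0,325,219),('s4',0,427,77),('s6',0,377,87)]: print(nm,pl(u,v,h).round(1))
for nm,a,b in[('s',(403,42),(424,66)),('t',(345,188),(369,197))]:
    A,B=pl(*a,.02),pl(*b,.02);e=B-A;print(nm,np.degrees(np.arctan2(e[0],e[1])).round(1),A.round(1),B.round(1))
cv2.imwrite('pics/c3.png',cv2.resize(z['p'][0:230,300:470,::-1],None,fx=2.6,fy=2.6,interpolation=cv2.INTER_CUBIC)[:598])
show([('t',110,27,32,60)])
```

```text
key [-7.2  0.2  7.5]
red [  0.3 -25.    0. ]
d3 [ 42.7 -68.2  -0. ]
d6 [   0.4 -110.3   -0. ]
s4 [37.6 47.  -0. ]
s6 [ 0.4 25.2 -0. ]
s 116.0 [ 7.7 62.3 20. ] [30.6 51.1 20. ]
t 88.4 [  8.2 -67.3  20. ] [ 31.7 -66.6  20. ]
t 14.55 p [449.2 105.3 215.7] yaw 1.967 zax [ 0. -0. -1.] F [-0.1 -0.3  0.9] q [ 0.28  0.21 -0.72  2.03  0.17  0.96 -0.13]
('t', 110, 27, 32, 60) d mm [  22.2  -33.5 -105. ] dyaw 0.873
```

View pics/c3.png

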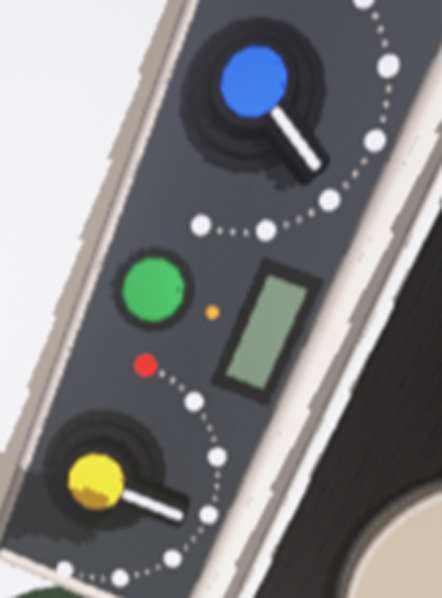

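Speed is at 116°, so it is on dot 4. Time is at 88°, on dot 3: it reached the crest and fell back. I'll push it one more dot.

```bash
python3 -m creep '[[-1,10,-7,-10,0,0,0.18],[-1,10,-7,-10,0,0,0.18],[-1,8,-7,-30,0,0,0.18],[-1,8,-7,-20,0,0,0.18],[-1,0,0,-20,0,0,0.18]]'
python3 -m creep '[[-1,0,0,0,0,0,0.18],[-1,0,0,0,0,0,0]]'
python3 -c "
from h import *
show([('t',90,27,30,40),('t',90,27,30,11),('t',90,27,22,11),('t',80,27,20,11),('t',75,27,18,11),('t',70,27,18,11),('t',68,27,15,11)])"
```

```text
t: 15.18
eef_pos: [0.4859, 0.0767, 0.1249]
tool_rot: [-0.0, 0.135, 0.991, 0.0]
contact_force: [-0.0, -0.3, 0.0]
gripper_width: 0.004
grasp_force: 0.0
t: 15.42
eef_pos: [0.4852, 0.0774, 0.1254]
tool_rot: [-0.0, 0.049, 0.999, 0.0]
contact_force: [-0.4, 0.5, 0.6]
gripper_width: 0.001
grasp_force: 0.0
t 15.43 p [485.2  77.4 125.4] yaw 3.044 zax [-0.001  0.001 -1.   ] F [-0.4  0.5  0.6] q [ 0.41  0.44 -0.84  2.04  0.44  0.84  0.78]
('t', 90, 27, 30, 40) d mm [  2.2   4.5 -31.6] dyaw 0.145
('t', 90, 27, 30, 11) d mm [  6.    0.3 -28.4] dyaw 0.0
('t', 90, 27, 22, 11) d mm [-0.4  8.   0. ] dyaw 0.0
('t', 80, 27, 20, 11) d mm [2.7 7.1 0.6] dyaw 0.175
('t', 75, 27, 18, 11) d mm [0.4 4.6 0.1] dyaw 0.087
('t', 70, 27, 18, 11) d mm [0.6 2.8 0.2] dyaw 0.087
('t', 68, 27, 15, 11) d mm [-1.   3.8 -0.2] dyaw 0.035
```

```bash
python3 -m creep '[[-1,2,3,-30,0,0,0.145],[-1,6,0,-20,0,0,0],[-1,0,0,-10,0,0,0],[-1,0,4,0,0,0,0],[-1,0,4,0,0,0,0.05]]'
python3 -m creep '[[-1,1.4,3.5,0.3,0,0,0.08],[-1,1,3,0.3,0,0,0.08]]'
python3 -m creep '[[-1,0.5,2,0.1,0,0,0.05],[-1,0,2,0.1,0,0,0.03]]'
python3 -m creep '[[-1,0,2,0,0,0,0]]'
python3 -m creep '[[-1,0,1.5,0,0,0,0]]'
python3 -c "
from h import *
show([('t',75,27,18,11),('t',70,27,18,11),('t',68,27,15,11)])"
```

```text
t: 16.05
eef_pos: [0.4936, 0.0891, 0.0665]
tool_rot: [0.001, -0.049, 0.999, -0.0]
contact_force: [0.7, -0.3, -0.8]
gripper_width: -0.0
grasp_force: 0.0
t: 16.3
eef_pos: [0.4961, 0.0957, 0.0673]
tool_rot: [0.001, -0.13, 0.992, -0.0]
contact_force: [-0.1, -0.0, 0.5]
gripper_width: 0.002
grasp_force: 0.0
t: 16.55
eef_pos: [0.4968, 0.0991, 0.0674]
tool_rot: [0.001, -0.168, 0.986, -0.0]
contact_force: [-0.1, -2.9, 3.0]
gripper_width: -0.005
grasp_force: 1.5
t: 16.68
eef_pos: [0.4968, 0.1006, 0.0672]
tool_rot: [0.001, -0.167, 0.986, -0.001]
contact_force: [0.8, -4.3, 6.7]
gripper_width: -0.0
grasp_force: 3.1
t: 16.8
eef_pos: [0.4968, 0.1016, 0.0672]
tool_rot: [0.0, -0.167, 0.986, -0.001]
contact_force: [-0.4, -6.0, 6.8]
gripper_width: -0.001
grasp_force: 3.9
t 16.8 p [496.8 101.6  67.2] yaw -2.807 zax [ 0.001 -0.002 -1.   ] F [-0.4 -6.   6.8] q [ 0.35  0.59 -0.86  2.04  0.63  0.79  1.02]
('t', 75, 27, 18, 11) d mm [-0.7  0.3 -1. ] dyaw -0.026
('t', 70, 27, 18, 11) d mm [0.6 2.8 0.2] dyaw 0.087
('t', 68, 27, 15, 11) d mm [-1.   3.8 -0.2] dyaw 0.035
```

There is an upward force, so the finger is riding on the nose's edge. I'll back off, go 3 mm lower and push again.

```bash
python3 -m creep '[[-1,0,-6,0,0,0,0],[-1,0,-4,-2,0,0,0],[-1,0,0,-2,0,0,0],[-1,0,0,0,0,0,0]]'
python3 -m creep '[[-1,0,3,0,0,0,0],[-1,0,3,0,0,0,0]]'
python3 -m creep '[[-1,0,2,0,0,0,0],[-1,0,1.5,0,0,0,0]]'
python3 -m creep '[[-1,0,1.5,0,0,0,0]]'
python3 -c "
from h import *
show([('t',75,27,18,9),('t',70,27,18,9)])"
```

```text
t: 17.3
eef_pos: [0.4957, 0.0924, 0.0621]
tool_rot: [-0.001, -0.167, 0.986, 0.0]
contact_force: [0.1, 0.4, 0.1]
gripper_width: -0.003
grasp_force: 0.0
t: 17.55
eef_pos: [0.4958, 0.0969, 0.0621]
tool_rot: [-0.001, -0.167, 0.986, -0.001]
contact_force: [0.7, -6.0, 0.4]
gripper_width: -0.001
grasp_force: 2.8
t: 17.8
eef_pos: [0.4959, 0.1017, 0.0623]
tool_rot: [-0.0, -0.167, 0.986, -0.0]
contact_force: [-0.4, -2.3, -0.6]
gripper_width: 0.0
grasp_force: 0.9
t: 17.92
eef_pos: [0.4961, 0.1042, 0.0625]
tool_rot: [0.0, -0.168, 0.986, 0.0]
contact_force: [-0.7, -0.7, -0.5]
gripper_width: 0.003
grasp_force: 0.1
t 17.93 p [496.1 104.2  62.5] yaw -2.805 zax [ 0.     0.001 -1.   ] F [-0.7 -0.7 -0.5] q [ 0.34  0.59 -0.85  2.04  0.64  0.79  1.01]
('t', 75, 27, 18, 9) d mm [ 0.5 -2.3  1.6] dyaw -0.028
('t', 70, 27, 18, 9) d mm [0.6 2.8 0.2] dyaw 0.087
```

Side force only now, and it has fallen to about zero at the crest. I'll push 3 mm further so it passes surely, checking for force.

```bash
python3 -m creep '[[-1,0,1.5,0,0,0,0]]'
python3 -m creep '[[-1,0,1.5,0,0,0,0]]'
python3 -m creep '[[-1,0,0,0,0,0,0],[-1,0,0,0,0,0,0]]'
python3 -m creep '[[-1,0,-4,0,0,0,0],[-1,0,-6,0,0,0,0],[-1,0,0,30,0,0,0],[-1,0,0,50,0,0,-0.187],[-1,-8,2,40,0,0,-0.187]]'
python3 -m creep '[[-1,-8,2,10,0,0,-0.187],[-1,-8,2,10,0,0,-0.187],[-1,-8,2,10,0,0,-0.187],[-1,-8,2,0,0,0,-0.187],[-1,-8,2,0,0,0,-0.187]]'
python3 -m creep '[[-1,0,0,0,0,0,-0.187],[-1,0,0,0,0,0,0]]'
python3 - <<'E'
from h import *
show([])
o,R=st();p,d=read_camera('wrist')
np.savez('w4.npz',p=p,d=d,R=R,t=o['eef_pos']);cv2.imwrite('pics/c4.png',cv2.resize(p[0:230,300:470,::-1],None,fx=2.6,fy=2.6,interpolation=cv2.INTER_CUBIC))
E
```

```text
t: 18.05
eef_pos: [0.4964, 0.1061, 0.0628]
tool_rot: [0.0, -0.168, 0.986, 0.001]
contact_force: [0.5, -0.2, 0.1]
gripper_width: 0.0
grasp_force: 0.0
t: 18.18
eef_pos: [0.4963, 0.1073, 0.0627]
tool_rot: [0.0, -0.168, 0.986, 0.0]
contact_force: [0.2, 0.4, 0.2]
gripper_width: -0.002
grasp_force: 0.0
t: 18.42
eef_pos: [0.4962, 0.1067, 0.0625]
tool_rot: [0.0, -0.167, 0.986, 0.0]
contact_force: [0.5, -0.6, 0.1]
gripper_width: 0.003
grasp_force: 0.0
t: 19.05
eef_pos: [0.4886, 0.0981, 0.1841]
tool_rot: [0.0, 0.023, 1.0, 0.0]
contact_force: [1.2, -0.6, -0.2]
gripper_width: 0.001
grasp_force: 0.0
t: 19.68
eef_pos: [0.4478, 0.108, 0.2127]
tool_rot: [0.0, 0.47, 0.882, -0.0]
contact_force: [-0.2, 0.7, 0.3]
gripper_width: 0.003
grasp_force: 0.0
t: 19.92
eef_pos: [0.448, 0.1081, 0.2125]
tool_rot: [0.0, 0.547, 0.837, -0.0]
contact_force: [-0.7, 0.1, 0.3]
gripper_width: -0.003
grasp_force: 0.0
t 19.93 p [448.  108.1 212.5] yaw 1.983 zax [ 0.    -0.001 -1.   ] F [-0.7  0.1  0.3] q [ 0.3   0.22 -0.75  2.03  0.18  0.96 -0.13]
```

View pics/c4.png

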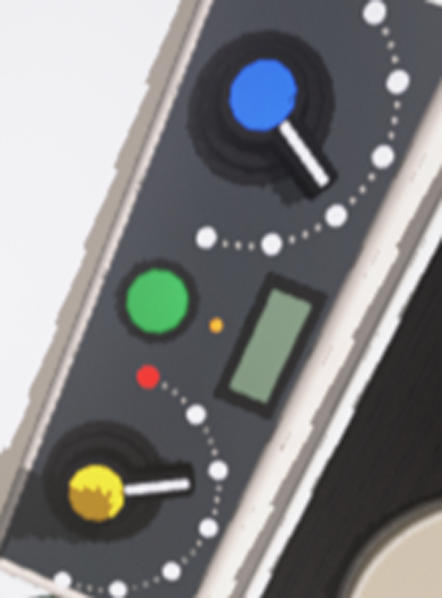

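Run:
```python
from h import *
z=np.load('w4.npz');c=camera_params('wrist');K=c['intrinsics']
W=np.eye(4);W[:3,:3]=z['R'];W[:3,3]=z['t'];T=W@c['mount'];n=F[:,2]
def pl(u,v,h):
    u=300+u/2.6;v=v/2.6
    o=T[:3,3];ray=T[:3,:3]@[(u-K[0,2])/K[0,0],-(v-K[1,2])/K[1,1],-1]
    X=o+ray*(n@(M+n*h-o))/(n@ray);return F.T@(X-M)*1e3
k=pl(157,300,.0075);print('key',k.round(1))
for nm,a,b in[('s',(283,125),(326,184)),('t',(125,491),(188,484))]:
    A,B=pl(*a,.02),pl(*b,.02);e=B-A;print(nm,np.degrees(np.arctan2(e[0],e[1])).round(1))
o,R=st();P=M+F@(k/1e3);print('key world',P.round(4),'delta',((P-o['eef_pos'])*1e3).round(1), 'yaw to shaker x',(YAW-np.arctan2(R[1,0],R[0,0])).round(3))
```

```text
key [-6.6  0.6  7.5]
s 119.6
t 59.8
key world [0.4567 0.1792 0.055 ] delta [   8.6   70.9 -157.5] yaw to shaker x -1.938
```

Speed is at 119.6° and time at 59.8°, both on their dots. Now I move over the key and press.

```bash
python3 -m creep '[[-1,3,24,-20,0,0,-0.1],[-1,3,24,-30,0,0,-0.1],[-1,2.6,23,-40,0,0,-0.1],[-1,0,0,-35,0,0,-0.07],[-1,0,0,-14,0,0,0]]'
python3 -m creep '[[-1,0,0,0,0,0,0]]'
python3 -c "
from h import *
show([]);print((np.array([456.7,179.2,55])-get_obs()['eef_pos']*1e3).round(1))"
```

```text
t: 20.6
eef_pos: [0.4556, 0.1791, 0.0717]
tool_rot: [-0.001, 0.691, 0.723, -0.001]
contact_force: [0.1, 0.1, -0.0]
gripper_width: -0.004
grasp_force: 0.0
t: 20.72
eef_pos: [0.4565, 0.1791, 0.0731]
tool_rot: [-0.0, 0.692, 0.722, -0.001]
contact_force: [-0.8, 0.1, 0.4]
gripper_width: -0.0
grasp_force: 0.0
t 20.73 p [456.5 179.1  73.1] yaw 1.614 zax [-0.001 -0.    -1.   ] F [-0.8  0.1  0.4] q [-0.01  0.47 -0.6   2.09  0.41  0.7  -0.83]
[  0.2   0.1 -18.1]
```

```bash
python3 -m creep '[[-1,0,0,-8,0,0,0],[-1,0,0,-7,0,0,0],[-1,0,0,-2,0,0,0]]'
python3 -m creep '[[-1,0,0,-2,0,0,0]]'
python3 -m creep '[[-1,0,0,-1.5,0,0,0]]'
python3 -m creep '[[-1,0,0,-1.5,0,0,0]]'
```

```text
t: 21.1
eef_pos: [0.4568, 0.1793, 0.0565]
tool_rot: [0.0, 0.692, 0.721, 0.0]
contact_force: [-0.4, 0.2, -0.7]
gripper_width: -0.002
grasp_force: 0.0
t: 21.22
eef_pos: [0.4569, 0.1795, 0.0546]
tool_rot: [0.0, 0.692, 0.721, 0.0]
contact_force: [0.2, -0.5, 1.2]
gripper_width: 0.001
grasp_force: 0.8
t: 21.35
eef_pos: [0.4572, 0.1796, 0.0533]
tool_rot: [0.0, 0.692, 0.721, 0.0]
contact_force: [0.8, -1.6, 3.5]
gripper_width: 0.0
grasp_force: 1.4
t: 21.48
eef_pos: [0.4574, 0.1796, 0.0519]
tool_rot: [0.0, 0.693, 0.721, 0.001]
contact_force: [1.4, -0.6, 4.6]
gripper_width: -0.002
grasp_force: 2.1
```

```bash
python3 -m creep '[[-1,0,0,-1.5,0,0,0]]'
python3 -m creep '[[-1,0,0,-1.5,0,0,0]]'
python3 -m creep '[[-1,0,0,-1,0,0,0],[-1,0,0,0,0,0,0]]'
```

```text
t: 21.6
eef_pos: [0.4578, 0.1796, 0.0506]
tool_rot: [0.001, 0.693, 0.721, 0.001]
contact_force: [0.6, -2.9, 15.1]
gripper_width: 0.002
grasp_force: 7.8
t: 21.72
eef_pos: [0.4581, 0.1797, 0.0501]
tool_rot: [0.001, 0.693, 0.721, 0.001]
contact_force: [-3.1, -5.6, 30.9]
gripper_width: 0.002
grasp_force: 15.5
t: 21.98
eef_pos: [0.4581, 0.1797, 0.05]
tool_rot: [0.002, 0.693, 0.721, 0.001]
contact_force: [-4.8, -5.7, 32.1]
gripper_width: 0.0
grasp_force: 16.4
```

The key hit its hard stop after about 4.5 mm of travel at 32 N. I'll lift off and check.

```bash
python3 -m creep '[[-1,0,0,4,0,0,0],[-1,0,0,20,0,0,0],[-1,0,0,50,0,0,0],[-1,-2,-20,50,0,0,0.09],[-1,-2,-25,30,0,0,0.09]]'
python3 -m creep '[[-1,-2,-25,0,0,0,0.09],[-1,0,0,0,0,0,0.09],[-1,0,0,0,0,0,0]]'
python3 - <<'E'
from h import *
show([])
p,d=read_camera('wrist');cv2.imwrite('pics/w5.png',p[:,:,::-1])
E
```

```text
t: 22.6
eef_pos: [0.4529, 0.1351, 0.2035]
tool_rot: [0.0, 0.623, 0.782, 0.001]
contact_force: [0.9, -0.5, 0.3]
gripper_width: 0.001
grasp_force: 0.0
t: 22.98
eef_pos: [0.4503, 0.1093, 0.2012]
tool_rot: [-0.0, 0.553, 0.833, -0.0]
contact_force: [0.4, 0.1, -0.9]
gripper_width: 0.0
grasp_force: 0.0
t 22.98 p [450.3 109.3 201.2] yaw 1.971 zax [-0.001  0.    -1.   ] F [ 0.4  0.1 -0.9] q [ 0.31  0.25 -0.77  2.04  0.21  0.94 -0.17]
```

View pics/w5.png

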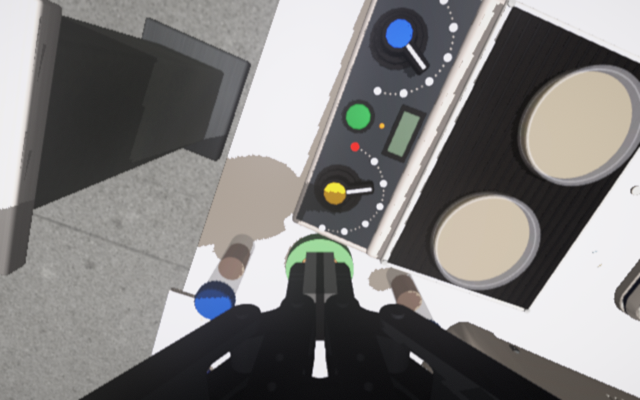

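The speed pointer (425,68) is still on dot 4 and the time pointer (370,188) on dot 2. The key at (358,116) is up, and the dishes, tape and tubes are in place.

```bash
python3 -c "
from station import *
print(hand_in())"
```

```text
the job is handed in; nothing more can be done
None
```

The job is handed in: the speed dial is on its fourth white dot and the time dial on its second, the start key was pressed to its stop and came up again, and the dishes, tube and tape look unmoved in the last picture; no verdict came back.

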